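Hold a glued heel lift in the spring-return bench press

TASK

One bed of the two-station press holds a freshly glued leather heel lift; a block of wax was left on the other. Press down the lever of the station with the heel lift, past the first two clicks to the third (not on down to the end stop), so that the rubber foot squeezes the lift. The lever springs back if let go, so finish while still holding it there; do not press the other lever, and leave the things on the bench where they are.

Things in the scene. Friction and masses are not known exactly. Their poses are not given: they have to be found in the camera images.
- heel_press: two-station bench press, fixed; grey base plate 180 (x) x 300 (y) x 20 mm. Origin: centre of its underside, on the bench; front (lever pads) to -x, left station at y = +100 mm, right at -100; yaw within 0.3 rad. Each: steel bed, column 168 mm tall behind (x = 70), ram with rubber foot, lever. An index strip 188 mm tall beside each arm has 3 dark tabs at the arm's height at clicks 1 (top), 2 and 3
- left_lever (a joint): left station's lever: 0 at rest (raised), grows as its front is pressed down; clicks (no latch) at 0.11, 0.22, 0.33 rad (third), hard stop 0.40. A spring always returns it: at the pad 2 to 8 N, dipping before and rising after each click; about 8 N held at the third, 13 N at most. Hinge along the press's y at (70, +100, 150) mm in its frame. Arm: 14 mm wide, 200 mm long towards -x; angle above level = 0.25 - joint value
- right_lever (a joint): right station's lever: 0 at rest (raised), grows as its front is pressed down; clicks (no latch) at 0.11, 0.22, 0.33 rad (third), hard stop 0.40. A spring always returns it: at the pad 2 to 8 N, dipping before and rising after each click; about 8 N held at the third, 13 N at most. Hinge along the press's y at (70, -100, 150) mm in its frame. Arm: 14 mm wide, 200 mm long towards -x; angle above level = 0.25 - joint value
- left_pad (a point): centre of the top of the black round pad (42 mm across, 11 mm thick) on the front end of the left lever: 200 mm along the arm from the hinge, 24 mm square above the arm's centre line; moves on an arc. In the press's frame (mm): at rest (-118, +100, 223), third click (-131, +100, 158), hard stop (-132, +100, 144). About 22 mm per click. Free above and around
- right_pad (a point): centre of the top of the black round pad (42 mm across, 11 mm thick) on the front end of the right lever: 200 mm along the arm from the hinge, 24 mm square above the arm's centre line; moves on an arc. In the press's frame (mm): at rest (-118, -100, 223), third click (-131, -100, 158), hard stop (-132, -100, 144). About 22 mm per click. Free above and around
- left_bed (a point): middle of the top of the left bed, 30 mm above the bench, right below the left foot
- right_bed (a point): middle of the top of the right bed, 30 mm above the bench, right below the right foot
- left_foot: round black rubber foot, 38 mm across, of the left ram, sprung by 1 N per mm. Underside 29 mm above the bed at rest, drops 7 mm per 0.1 rad of the lever: meets the heel lift at 0.27 rad, squeezes it with about 4 N at the third click. Origin: on the ram's axis, 59 mm below the foot's underside
- right_foot: the same of the right ram
- heel_lift: D-shaped brown leather heel lift, 65 x 69 x 10 mm, lying flat and loose on one of the two beds, within about 6 mm of its middle. Origin: centre of its underside
- wax: yellow wax block, 34 x 52 x 20 mm, lying on the other bed. Origin: centre of its underside
- thread_spool: bystander: wooden spool of brown thread, 40 mm across, 50 mm tall, standing in front of the press. Origin: centre of its underside
- tape_roll: bystander: grey tape roll, 97 mm across, 18 mm tall, lying to the left of the press. Origin: centre of its underside
- spare_lift: bystander: another heel lift, 65 x 69 x 10 mm, lying on the bench itself in front of the press (not the one to be pressed). Origin: centre of its underside

How it is judged (in metres and radians):
At the end, for the whole second after the job is handed in: the lever of the station with the heel lift stands at its third click (0.285 to 0.375 rad), pushed by the robot with more than 2 N, its foot squeezes the lift with more than 1 N, the lift lies within 20 mm of the middle of its bed, and the other lever is up (under 0.05 rad) (((value of joint left_lever between 0.285 and 0.375 rad and contact force between left_foot and heel_lift above 1 N and horizontal distance between heel_lift and left_bed below 0.02 m and contact force between any of the fingers, the arm and left_lever above 2 N and value of joint right_lever below 0.05 rad) or (value of joint right_lever between 0.285 and 0.375 rad and contact force between right_foot and heel_lift above 1 N and horizontal distance between heel_lift and right_bed below 0.02 m and contact force between any of the fingers, the arm and right_lever above 2 N and value of joint left_lever below 0.05 rad))); the arm keeps its last pose, push and grip.
It fails at once if the lever of the station without the heel lift is pressed (past 0.10 rad) ((value of joint left_lever above 0.1 rad and y of heel_lift in the frame of heel_press below 0 m) or (value of joint right_lever above 0.1 rad and y of heel_lift in the frame of heel_press above 0 m)).
It fails at once if a bystander (wax, spool, tape roll, spare lift) is moved by more than 25 mm (distance of any of wax, thread_spool, tape_roll, spare_lift from where it was at the start of the episode above 0.025 m).
It also fails if it takes over 29 s, if anything falls off the work surface, if the arm or the gripper's body presses on something with over 40 N, if the wrist force passes 120 N, or if a joint passes its speed limit or range.

ROBOT

A 7-joint arm with a two-finger parallel gripper is mounted at the origin on a cart in front of the work surface, level with it; the furniture and walls round the work are solid. World frame = base frame: x ahead of the robot, y to its left, z up, the work surface at z = 0. Lengths are in mm, angles in rad, forces in N, time in s.
With the tool pointing down it reaches from about 400 to 875 mm from the base axis. Payload 4.4 kg.
Tool frame: the origin (TCP) lies on the centre line of the jaws, within the pads' length; the fingertips stand 11 mm ahead of it and the grasp point (between the pads) lies 8 mm behind it (ctrl.tips_ahead is the distance from the TCP to the fingertips, in mm); z points along the fingers, y is the line along which they close (so a half turn about z gives the same grasp; the last joint's range is limited). The gripper opens to 85 mm and grips with 20 to 120 N. Pads are 22 mm wide; open, the fingers measure 114 mm over their backs; the gripper's body (76 mm by 85 mm) begins 54 mm behind the grasp point. The pads swing forward as they close: fully open they stand 13 mm farther back than shut.
Start: joints at [-1.292, 0.628, 0.038, 1.517, -0.027, 0.996, -0.02], TCP at [219.682, 611.766, 221.013] pointing down, gripper open.
Joint ranges: [-3.06, 3.06], [-0.37, 2.12], [-1.25, 1.32], [0.18, 2.47], [-1.1, 4.24], [0.23, 1.98], [-2.94, 2.94]. Speed limits (rad/s): [2.57, 2.57, 3.14, 3.14, 3.14, 3.14, 3.14].

INTERFACE

Orientations are given as [roll, pitch, yaw] about the fixed x, y, z axes, in that order (R = Rz(yaw) Ry(pitch) Rx(roll)).
In Python, from cell import ctrl, eyes, job gives the robot as it stands. The module is installed in compiled form; this text tells all that it offers.
- The arm moves only by the tool carry_out, never from a script. Its argument "moves" is a list of rows, each an object of numbers: "tx", "ty", "tz": the shift along the tool's x, y, z as a fraction of full scale; "twist": the turn about the tool's z as a fraction of full scale; "fingers": the opening, from 0 (shut) to 1 (fully open). In form: [{"tx": .., "ty": .., "tz": .., "twist": .., "fingers": ..}, ...]. A call has 1 to 12 rows; each row shifts and turns the commanded pose from where the row before left it, along the tool's axes as they then stand; what a row does not reach is not made up. Full scale, the value 1, is 0.3 m for a shift and pi rad for a turn. A row lasts 1/8 s, in which the tool goes at most 62.5 mm and 10.7 degrees, less where a joint would pass 70% of its speed; a pose out of reach is approached as far as the arm can. A call with a number of a shift or a turn outside -1 to 1 is refused whole. A call with a gripper value outside its range is refused whole. The fingers move at their own pace and stop on an object; the grip force is fixed at half the most. Time passes only in rows, so rows that do not move let the fingers close. It gives the time, the measured TCP pose, the force, the opening and the grip force at its end, in the units of the state.
- ctrl.read_state(): the state, without advancing time (a new reading comes with each control period).
- eyes.get_image(name): name is "scene" or "top"; returns a dict with "color" (420x560x3 uint8, blue, green, red), "fovy" (degrees; the focal length in pixels is half the picture's height over the tangent of half this angle, whatever the lens; pixels are square), "cx", "cy" (the principal point, pixels), "k1" (the pictures are not rectified: a ray, as slopes to the right and down, at radius r is drawn at 1 + k1 r^2 times it, then the intrinsics apply), "world_from_camera" (4x4, takes a point from camera to world coordinates). Camera axes: x right, y up, looking along -z (the intrinsics and any distortion apply to the point x, -y, -z); pixel columns grow to the right and rows downward; lengths in mm; the calibration is good to about 2 mm. A picture is of the moment at which its call begins. There is no depth.
- job.finish_job(): hands the job in; it is judged then, once.
The state is a dict: "clock": time; "qpos": joint angles; "qd": joint speeds; "tau": joint torques, N m; "eef_pos": TCP position; "tool_rot": TCP orientation; "force": force on the tool from outside, world axes, zero at the start; "torque": the same for the moment, N m; "width": finger opening in mm; "gripper_force": force on a finger pad.
Only numpy, scipy, OpenCV 4.12 (cv2) and the standard library are available. Lean on these libraries where they do the work, as an engineer would, in place of code of your own. Each camera call takes 0.05 s, during which the arm holds its last target. There are 200 camera calls.

## Working session

There is one attempt and no reset: what is moved stays moved. The work goes in short steps, Python scripts to look and compute and a tool call to move; the robot and the scene stay as the last step left them, time stands still between calls to the robot, and variables do not carry over. Pictures are saved under pics/ and viewed, at most 10 in all, crops included, and the job is handed in when it is done.

Besides the shell and the picture viewer there is one more tool, called after "Emit:" by a JSON object that holds its "fn" and its "kwargs". carry_out: Moves the arm, as the interface text tells. Its arguments: {"type":"object","properties":{"moves":{"type":"array","items":{"type":"object","properties":{"tx":{"type":"number","minimum":-1,"maximum":1},"ty":{"type":"number","minimum":-1,"maximum":1},"tz":{"type":"number","minimum":-1,"maximum":1},"twist":{"type":"number","minimum":-1,"maximum":1},"fingers":{"type":"number"}}}}},"required":["moves"]}

```bash
mkdir -p pics; cat > h.py <<'E'
import numpy as np, cv2
from cell import ctrl, eyes, job
def K(d):
    f=210/np.tan(np.radians(d["fovy"])/2)
    return np.array([[f,0,d["cx"]],[0,f,d["cy"]],[0,0,1.]]), np.array([d["k1"],0,0,0,0.])
def ext(d):
    W=np.array(d["world_from_camera"]); R=np.diag([1,-1,-1])@W[:3,:3].T
    return cv2.Rodrigues(R)[0], -R@W[:3,3]
def proj(d,P):
    k,D=K(d); r,t=ext(d); return cv2.projectPoints(np.array(P,float).reshape(-1,1,3),r,t,k,D)[0].reshape(-1,2)
def onz(d,uv,z):
    k,D=K(d); n=cv2.undistortPoints(np.array(uv,float).reshape(-1,1,2),k,D).reshape(-1,2)
    W=np.array(d["world_from_camera"]); v=np.c_[n[:,0],-n[:,1],-np.ones(len(n))]@W[:3,:3].T
    o=W[:3,3]; return o+v*((z-o[2])/v[:,2])[:,None]
E
python3 - <<'E'
from h import *
for n in("scene","top"):
    d=eyes.get_image(n); cv2.imwrite(f"pics/{n}0.png",d["color"]); print(n,d["fovy"],d["cx"],d["cy"],d["k1"],np.round(d["world_from_camera"],3).tolist())
s=ctrl.read_state(); print(s["eef_pos"],s["tool_rot"],s["force"],s["width"],s["clock"],ctrl.tips_ahead)
E
```

```text
scene 51.97954215136843 281.1712829139481 208.08165345708022 -0.1150798808655705 [[0.764, 0.26, -0.591, 20.52], [-0.646, 0.303, -0.701, -444.99], [-0.003, 0.917, 0.4, 502.459], [0.0, 0.0, 0.0, 1.0]]
top 49.2263203291547 281.61938818461203 215.16937873212112 -0.06834762756470479 [[0.017, 0.989, -0.149, 381.129], [-1.0, 0.015, -0.013, 150.697], [-0.011, 0.149, 0.989, 1066.062], [0.0, 0.0, 0.0, 1.0]]
[219.49673318 611.21534424 220.20306355] [-3.13991797e+00  3.20688950e-05  2.79679137e+00] [0.33960217 0.13479745 0.07226334] 85.49814670791335 0.1 11.0
```

View pics/scene0.png

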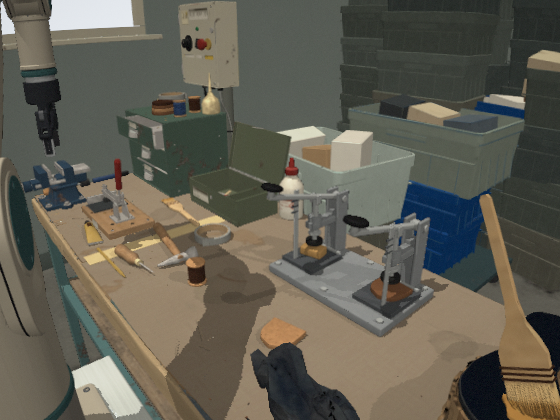

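View pics/top0.png

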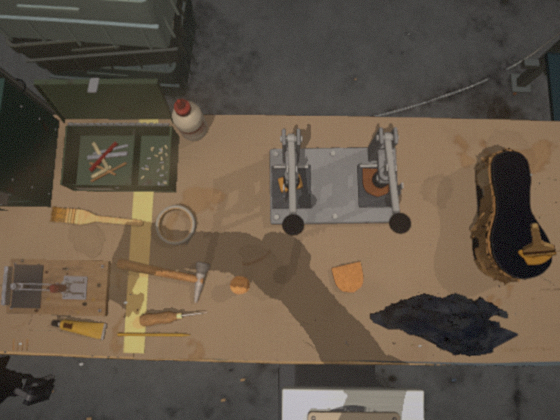

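The top picture shows pads at about (293,224) and (399,223). Yellow wax is on the left bed (290,184) and brown leather on the right bed (376,182). The scene picture agrees, with wax at (315,251), lift at (392,289), and pads at (272,188) and (356,221), so the right lever is the one to press.

```bash
python3 - <<'E'
from h import *
from scipy.optimize import least_squares
T=eyes.get_image("top");S=eyes.get_image("scene")
P=np.array([[-118,100,221],[-118,-100,221],[-90,150,20],[90,150,20]],float)
uv=[(T,[0,1,2],[(293,224),(399,223),(270,223)]),(S,[0,1,2],[(272,188),(356,221),(269,267)])]
def w(p,Q):
    c,s=np.cos(p[2]),np.sin(p[2]); Q=np.asarray(Q,float); return np.c_[p[0]+c*Q[:,0]-s*Q[:,1],p[1]+s*Q[:,0]+c*Q[:,1],Q[:,2]]
def f(p): return np.concatenate([(proj(d,w(p,P[i]))-np.array(m)).ravel() for d,i,m in uv])
r=least_squares(f,[600,0,0],x_scale=[100,100,.1],loss="soft_l1"); print(r.x,np.round(f(r.x),1))
np.save("p.npy",r.x)
print(w(r.x,[[-118,-100,223],[-131,-100,158],[-118,100,223],[70,-100,150]]).round(1))
for n,u,z in(("spool",(239,284),50),("spare",(348,277),10)): print(n,onz(T,[u],z).round())
E
```

```text
[6.12494607e+02 4.24973974e+01 1.98259444e-02] [ 0.2 -0.1  1.5  0.4  0.1  0.3  0.3 -2.7 -0.1 -1.7 -0.7 -3.9]
[[496.5 -59.8 223. ]
 [483.5 -60.1 158. ]
 [492.5 140.1 223. ]
 [684.5 -56.1 150. ]]
spool [[380. 255.  50.]]
spare [[400.  11.  10.]]
```

Emit:
{"fn": "carry_out", "kwargs": {"moves": [{"tz": -0.14,"fingers": 0},{"tz": -0.14,"fingers": 0},{"tx": -0.14,"ty": -0.043,"fingers": 0},{"tx": -0.14,"ty": -0.043,"fingers": 0},{"tx": -0.14,"ty": -0.043,"fingers": 0},{"tx": -0.14,"ty": -0.043,"fingers": 0},{"tx": -0.14,"ty": -0.043,"fingers": 0},{"tx": -0.14,"ty": -0.043,"fingers": 0},{"tx": -0.14,"ty": -0.043,"fingers": 0},{"tx": -0.14,"ty": -0.043,"fingers": 0}]}}

```text
validation failed for argument at $.mo...
```

Emit:
{"fn": "carry_out", "kwargs": {"moves": [{"tx": 0.0,"ty": 0.0,"tz": -0.14,"twist": 0.0,"fingers": 0.0},{"tx": 0.0,"ty": 0.0,"tz": -0.14,"twist": 0.0,"fingers": 0.0},{"tx": -0.14,"ty": -0.043,"tz": 0.0,"twist": 0.0,"fingers": 0.0},{"tx": -0.14,"ty": -0.043,"tz": 0.0,"twist": 0.0,"fingers": 0.0},{"tx": -0.14,"ty": -0.043,"tz": 0.0,"twist": 0.0,"fingers": 0.0},{"tx": -0.14,"ty": -0.043,"tz": 0.0,"twist": 0.0,"fingers": 0.0},{"tx": -0.14,"ty": -0.043,"tz": 0.0,"twist": 0.0,"fingers": 0.0},{"tx": -0.14,"ty": -0.043,"tz": 0.0,"twist": 0.0,"fingers": 0.0},{"tx": -0.14,"ty": -0.043,"tz": 0.0,"twist": 0.0,"fingers": 0.0},{"tx": -0.14,"ty": -0.043,"tz": 0.0,"twist": 0.0,"fingers": 0.0}]}}

```text
clock: 1.45
eef_pos: [502.0, 400.1, 304.8]
tool_rot: [-3.141, -0.0, 2.797]
force: [0.0, 0.3, -1.1]
width: 0.2
gripper_force: 0.0
```

Emit:
{"fn": "carry_out", "kwargs": {"moves": [{"tx": -0.043,"ty": -0.133,"tz": 0.0,"twist": 0.0,"fingers": 0.0},{"tx": -0.043,"ty": -0.133,"tz": 0.0,"twist": 0.0,"fingers": 0.0},{"tx": -0.043,"ty": -0.133,"tz": 0.0,"twist": 0.0,"fingers": 0.0},{"tx": -0.043,"ty": -0.133,"tz": 0.0,"twist": 0.0,"fingers": 0.0},{"tx": -0.043,"ty": -0.133,"tz": 0.0,"twist": 0.0,"fingers": 0.0},{"tx": -0.043,"ty": -0.133,"tz": 0.0,"twist": 0.0,"fingers": 0.0},{"tx": -0.043,"ty": -0.133,"tz": 0.0,"twist": 0.0,"fingers": 0.0},{"tx": -0.043,"ty": -0.133,"tz": 0.0,"twist": 0.0,"fingers": 0.0},{"tx": -0.043,"ty": -0.133,"tz": 0.0,"twist": 0.0,"fingers": 0.0},{"tx": -0.043,"ty": -0.133,"tz": 0.0,"twist": 0.0,"fingers": 0.0},{"tx": -0.043,"ty": -0.133,"tz": 0.0,"twist": 0.0,"fingers": 0.0},{"tx": 0.0,"ty": 0.0,"tz": 0.0,"twist": 0.0,"fingers": 0.0}]}}

```text
clock: 2.95
eef_pos: [485.6, -63.9, 305.1]
tool_rot: [-3.14, 0.0, 2.79]
force: [0.2, 1.3, -0.3]
width: 0.0
gripper_force: 0.0
```

Emit:
{"fn": "carry_out", "kwargs": {"moves": [{"tx": 0.005,"ty": 0.013,"tz": 0.07,"twist": 0.0,"fingers": 0.0},{"tx": 0.0,"ty": 0.0,"tz": 0.07,"twist": 0.0,"fingers": 0.0},{"tx": 0.0,"ty": 0.0,"tz": 0.06,"twist": 0.0,"fingers": 0.0},{"tx": 0.0,"ty": 0.0,"tz": 0.0,"twist": 0.0,"fingers": 0.0}]}}

```text
clock: 3.45
eef_pos: [485.2, -54.6, 243.9]
tool_rot: [-3.141, -0.003, 2.798]
force: [0.9, 0.1, -0.0]
width: 0.0
gripper_force: 0.0
```

```bash
python3 - <<'E'
from h import *
T=eyes.get_image("top");S=eyes.get_image("scene")
a=cv2.resize(S["color"][130:330,230:450],None,fx=2.5,fy=2.5,interpolation=2); cv2.imwrite("pics/s1.png",a)
a=cv2.resize(T["color"][130:270,320:440],None,fx=3,fy=3,interpolation=2);cv2.imwrite("pics/t1.png",a)
print(ctrl.tips_ahead,ctrl.read_state()["eef_pos"])
E
```

```text
11.0 [486.44223285 -55.1160895  245.37751201]
```

View pics/s1.png

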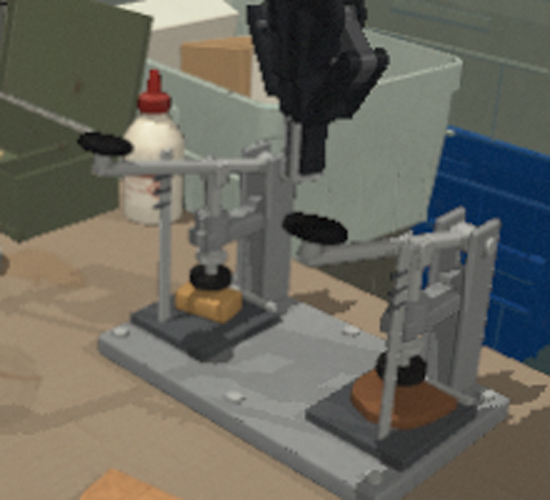

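The tip is at (355,199) and the right pad at (356,221.5) in the full picture. The gap looks larger than the calculation says, so I'm checking the projections.

```bash
python3 - <<'E'
from h import *
S=eyes.get_image("scene")
print(proj(S,[[486,-55,234],[486,-55,224],[496.5,-59.8,223],[520,-55,234],[486,-55,254]]).round(1))
E
```

```text
[[349.6 212.4]
 [349.2 218.4]
 [356.  218.1]
 [363.9 206.7]
 [350.4 200.3]]
```

View pics/t1.png

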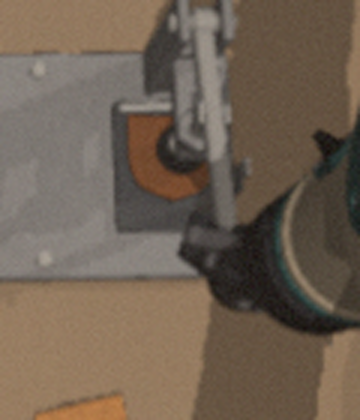

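The top crop shows the gripper's dark end at roughly (382,213) in the full picture, left of the pad's expected spot (399,223), with the pad hidden beneath the wrist. I'll triangulate the tip from both views.

```bash
python3 - <<'E'
from h import *
T=eyes.get_image("top");S=eyes.get_image("scene")
print("top pred tip, tip+60, tip+100",proj(T,[[486,-55,234],[486,-55,294],[486,-55,334],[496.5,-60,223]]).round(1).tolist())
print("ray at z",[onz(S,[(355,199)],z).round()[0].tolist() for z in(224,234,244,254,264)])
a=cv2.resize(T["color"][180:260,350:450],None,fx=8,fy=7,interpolation=2)
a=cv2.convertScaleAbs(a,alpha=2.2,beta=20)
b=cv2.convertScaleAbs(cv2.resize(S["color"][120:240,310:410],None,fx=5,fy=5,interpolation=2),alpha=2.5,beta=20)
cv2.imwrite("pics/t2.png",a);cv2.imwrite("pics/s2.png",b)
E
```

```text
top pred tip, tip+60, tip+100 [[399.7, 228.1], [408.3, 223.8], [414.8, 220.6], [400.8, 223.3]]
ray at z [[553.0, -9.0, 224.0], [534.0, -25.0, 234.0], [514.0, -40.0, 244.0], [495.0, -56.0, 254.0], [476.0, -72.0, 264.0]]
```

View pics/t2.png

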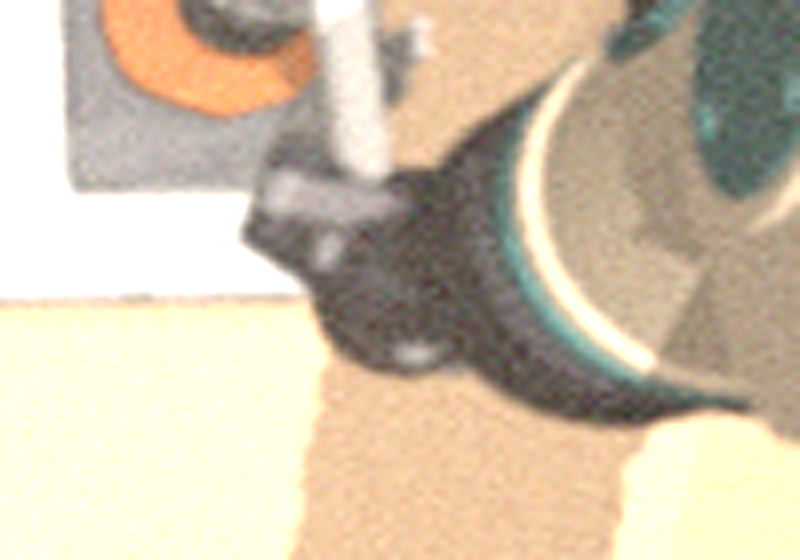

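View pics/s2.png

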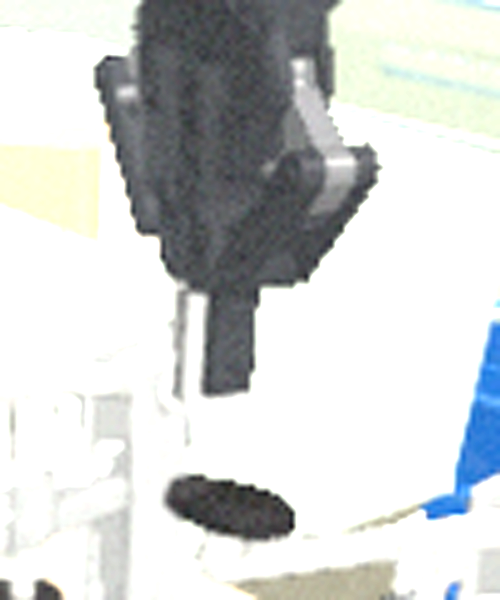

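The contrast-enhanced view shows a light pad lining reaching down to about (348,208), which agrees with the predicted tip. The black lever pad is centred at (356,221). I'll descend to contact.

Emit:
{"fn": "carry_out", "kwargs": {"moves": [{"tx": -0.006,"ty": -0.016,"tz": 0.0,"twist": 0.0,"fingers": 0.0},{"tx": 0.0,"ty": 0.0,"tz": 0.03,"twist": 0.0,"fingers": 0.0},{"tx": 0.0,"ty": 0.0,"tz": 0.03,"twist": 0.0,"fingers": 0.0},{"tx": 0.0,"ty": 0.0,"tz": 0.0,"twist": 0.0,"fingers": 0.0}]}}

```text
clock: 4.2
eef_pos: [485.4, -60.8, 225.9]
tool_rot: [-3.141, -0.002, 2.797]
force: [1.7, 0.1, -0.2]
width: -0.1
gripper_force: 0.0
```

Emit:
{"fn": "carry_out", "kwargs": {"moves": [{"tx": 0.0,"ty": 0.0,"tz": 0.02,"twist": 0.0,"fingers": 0.0},{"tx": 0.0,"ty": 0.0,"tz": 0.02,"twist": 0.0,"fingers": 0.0},{"tx": 0.0,"ty": 0.0,"tz": 0.0,"twist": 0.0,"fingers": 0.0}]}}

```text
clock: 4.58
eef_pos: [485.9, -60.9, 214.9]
tool_rot: [-3.141, -0.001, 2.797]
force: [-1.0, 0.2, 5.1]
width: 0.0
gripper_force: 2.6
```

```bash
python3 - <<'E'
from h import *
S=eyes.get_image("scene")
cv2.imwrite("pics/s3.png",cv2.convertScaleAbs(cv2.resize(S["color"][150:320,300:440],None,fx=3.5,fy=3.5,interpolation=2),alpha=1.6))
s=ctrl.read_state();print(s["force"],s["eef_pos"])
E
```

```text
[-2.17013249  0.37685011  5.07345364] [485.96717434 -60.88688524 215.15069941]
```

View pics/s3.png

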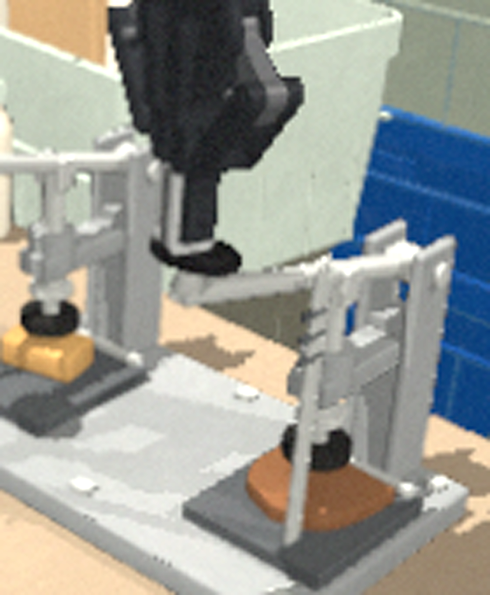

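The tip rests on the pad at about (357,220), with the lever just starting to yield at 5 N. Contact was therefore lower than modelled, somewhere at TCP z 215–226. I'll press on in small steps and follow the pad's arc.

Emit:
{"fn": "carry_out", "kwargs": {"moves": [{"tx": 0.004,"ty": -0.001,"tz": 0.025,"twist": 0.0,"fingers": 0.0},{"tx": 0.004,"ty": -0.001,"tz": 0.025,"twist": 0.0,"fingers": 0.0},{"tx": 0.004,"ty": -0.001,"tz": 0.025,"twist": 0.0,"fingers": 0.0},{"tx": 0.004,"ty": -0.001,"tz": 0.025,"twist": 0.0,"fingers": 0.0},{"tx": 0.0,"ty": 0.0,"tz": 0.0,"twist": 0.0,"fingers": 0.0}]}}

```text
clock: 5.25
eef_pos: [479.8, -60.8, 184.5]
tool_rot: [-3.14, -0.003, 2.796]
force: [-4.6, -1.1, 7.1]
width: -0.2
gripper_force: 3.7
```

```bash
cat > trk.py <<'E'
from h import *
# track the lever arm's front end below the pad, against the picture at rest
ref=cv2.imread("pics/scene0.png"); S=eyes.get_image("scene")["color"]
p=np.load("p.npy"); d=eyes.get_image("scene")
def pt(a,al,up,y=-100):
    th=.25-a; X=70-al*np.cos(th)-up*np.sin(th); Z=150+al*np.sin(th)-0+up*np.cos(th)-0
    c,s=np.cos(p[2]),np.sin(p[2]); return [p[0]+c*X-s*y,p[1]+s*X+c*y,Z]
for nm,(x0,y0,x1,y1) in {"pad lower right":(352,218,374,233),"foot":(378,268,404,288)}.items():
    t=ref[y0:y1,x0:x1]; R=S[y0-8:y1+60,x0-12:x1+12]
    m=cv2.matchTemplate(R,t,cv2.TM_CCOEFF_NORMED); _,v,_,l=cv2.minMaxLoc(m); print(nm,"shift",l[0]-12,l[1]-8,round(v,2))
b=proj(d,[pt(0,200,20)])[0]
for a in(.05,.11,.17,.22,.28,.33,.37): print(a,(proj(d,[pt(a,200,20)])[0]-b).round(1),end=" ")
s=ctrl.read_state();print(s["force"],s["eef_pos"],s["clock"])
E
python3 trk.py
```

```text
pad lower right shift -4 19 0.73
foot shift -1 5 0.9
0.05 [-0.9  5.8] 0.11 [-1.7 12.7] 0.17 [-2.3 19.5] 0.22 [-2.5 25. ] 0.28 [-2.5 31.4] 0.33 [-2.2 36.5] 0.37 [-1.9 40.5] [-4.8355182  -0.85440174  7.43580663] [479.8980111  -60.79129772 184.81418361] 5.35
```

Emit:
{"fn": "carry_out", "kwargs": {"moves": [{"tx": 0.003,"ty": -0.001,"tz": 0.02,"twist": 0.0,"fingers": 0.0},{"tx": 0.003,"ty": -0.001,"tz": 0.02,"twist": 0.0,"fingers": 0.0},{"tx": 0.003,"ty": -0.001,"tz": 0.02,"twist": 0.0,"fingers": 0.0},{"tx": 0.0,"ty": 0.0,"tz": 0.0,"twist": 0.0,"fingers": 0.0}]}}

```text
clock: 5.85
eef_pos: [478.1, -60.6, 166.7]
tool_rot: [-3.141, -0.001, 2.796]
force: [-4.2, -0.8, 8.6]
width: -0.2
gripper_force: 3.9
```

```bash
python3 trk.py; python3 - <<'E'
from h import *
S=eyes.get_image("scene")
cv2.imwrite("pics/s4.png",cv2.convertScaleAbs(cv2.resize(S["color"][190:310,320:440],None,fx=5,fy=5,interpolation=2),alpha=1.6))
E
```

```text
pad lower right shift -5 29 0.8
foot shift -1 7 0.84
0.05 [-0.9  5.8] 0.11 [-1.7 12.7] 0.17 [-2.3 19.5] 0.22 [-2.5 25. ] 0.28 [-2.5 31.4] 0.33 [-2.2 36.5] 0.37 [-1.9 40.5] [-4.19533547 -0.9612834   8.2158651 ] [478.17250269 -60.60933073 166.93606438] 5.95
```

View pics/s4.png

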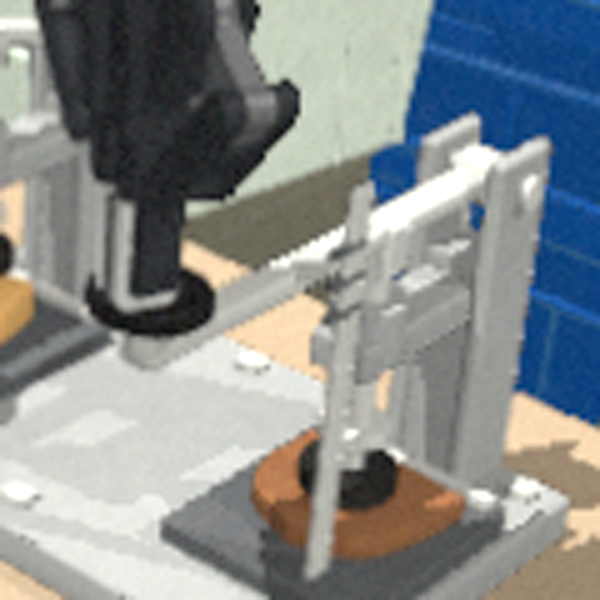

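The arm now sits between the second and third tabs, at about (352,270) in the crop, and tracking gives 0.26 rad. The foot is about to reach the lift, so roughly 13 mm more is needed.

Emit:
{"fn": "carry_out", "kwargs": {"moves": [{"tx": 0.0,"ty": 0.0,"tz": 0.015,"twist": 0.0,"fingers": 0.0},{"tx": 0.0,"ty": 0.0,"tz": 0.015,"twist": 0.0,"fingers": 0.0},{"tx": 0.0,"ty": 0.0,"tz": 0.015,"twist": 0.0,"fingers": 0.0},{"tx": 0.0,"ty": 0.0,"tz": 0.0,"twist": 0.0,"fingers": 0.0}]}}

```text
clock: 6.5
eef_pos: [477.4, -60.6, 153.0]
tool_rot: [-3.141, -0.002, 2.796]
force: [-4.3, -0.8, 6.0]
width: 0.1
gripper_force: 2.7
```

```bash
python3 trk.py; python3 - <<'E'
from h import *
S=eyes.get_image("scene")
cv2.imwrite("pics/s5.png",cv2.convertScaleAbs(cv2.resize(S["color"][190:310,320:440],None,fx=5,fy=5,interpolation=2),alpha=1.6))
E
```

```text
pad lower right shift -6 37 0.79
foot shift -1 9 0.81
0.05 [-0.9  5.8] 0.11 [-1.7 12.7] 0.17 [-2.3 19.5] 0.22 [-2.5 25. ] 0.28 [-2.5 31.4] 0.33 [-2.2 36.5] 0.37 [-1.9 40.5] [-4.80811603 -1.76617744  5.18424078] [477.69297228 -60.48329796 153.24468789] 6.6
```

View pics/s5.png

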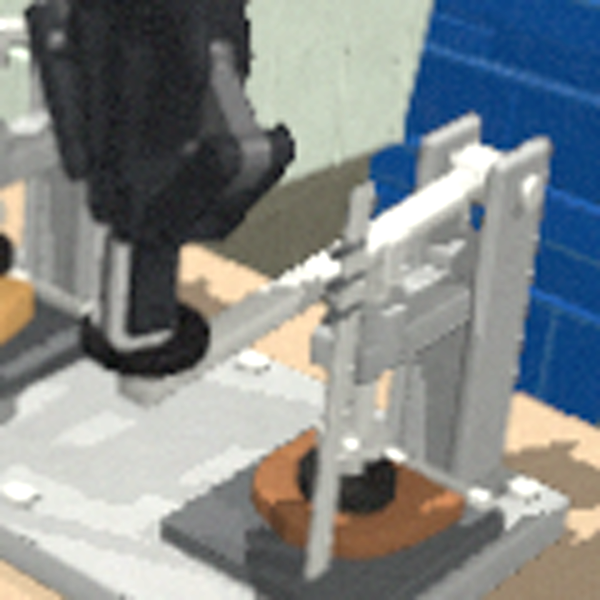

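Emit:
{"fn": "carry_out", "kwargs": {"moves": [{"tx": 0.0,"ty": 0.0,"tz": 0.008,"twist": 0.0,"fingers": 0.0},{"tx": 0.0,"ty": 0.0,"tz": 0.0,"twist": 0.0,"fingers": 0.0},{"tx": 0.0,"ty": 0.0,"tz": 0.0,"twist": 0.0,"fingers": 0.0},{"tx": 0.0,"ty": 0.0,"tz": 0.0,"twist": 0.0,"fingers": 0.0}]}}

```text
clock: 7.15
eef_pos: [477.8, -60.5, 151.0]
tool_rot: [-3.141, -0.001, 2.797]
force: [-4.2, -0.6, 5.7]
width: -0.1
gripper_force: 3.0
```

```bash
python3 trk.py
```

```text
pad lower right shift -6 38 0.79
foot shift -1 9 0.81
0.05 [-0.9  5.8] 0.11 [-1.7 12.7] 0.17 [-2.3 19.5] 0.22 [-2.5 25. ] 0.28 [-2.5 31.4] 0.33 [-2.2 36.5] 0.37 [-1.9 40.5] [-4.02092327 -0.63645714  5.79912631] [477.7839436  -60.43913897 151.05877997] 7.25
```

```bash
python3 -c "
from cell import job
print(job.finish_job())"
```

```text
the job is handed in; nothing more can be done
None
```

I pressed the right lever, the station with the heel lift, to an estimated 0.32–0.34 rad (third click 0.33), held it there with about 7 N and handed the job in; the hand-in returned no verdict.

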